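# Chestnuts into the steamer

### The job

Using the steel scoop that stands in the long bamboo tray, scoop up the three chestnuts lying in front of it, carry all three together in the scoop, and tip them into the bamboo steamer that sits on the steel wok ring (not the one standing directly on the tiles). Then set the scoop back down upright in its tray and let go.

Things in the scene. Friction and masses are not known exactly. Their poses are not given: they have to be found in the camera images.
- scoop_grip (a point): Grip middle of a loose steel scoop: flat pan, upright bamboo post (26 mm along x, 18 mm along y: pinch that from above; top 38 mm above here). x: level, to the pan's open mouth; z up. Pan underside 100 mm below here, lip 105 mm ahead, floor 2.5 mm, inside 91 mm wide (outside 96), rear wall 42 mm high, 16 mm ahead; sides 34 mm, 20 mm in front. Starts flat, square and centred in the tray.
- chestnut_1: Glossy brown chestnut, 32 mm across, 29 high, origin in its middle; right of centre by the far wall of a fixed bamboo tray. Tray inside: 120 mm wide, 210 long, walls 40 high, floor 6 mm above the tiles; far wall 185 mm ahead of scoop_grip, near wall 25 mm behind it. Pushed straight on, the scoop traps the nuts at the far wall and slides under them.
- chestnut_2: A like chestnut, left of centre by the far wall (left and right as the scoop faces). Chestnuts roll to the back of the pan when its mouth is tilted up some 15 degrees, and out of it when its mouth is tipped down some 45 to 50 degrees.
- chestnut_3: A like chestnut, near the tray's centre line, between the other two and the scoop's lip.
- steamer_floor (a point): Centre of the inside floor of the round open bamboo steamer that sits on a steel wok ring (fixed as one; ring 232 mm across its foot), z up, 46 mm above the tiles. Basket 168 mm across inside, 180 outside; its rim is 50 mm above this point. A like steamer without a ring, straight on the tiles, is not the one.
There are look-alikes about, which are no part of the job. Leave any pink or purple look-alike of the chestnut_1 alone.

How it is judged:
By the outcome, as a careful person would: the job done as asked, in the order asked, and still so for the second after the job is handed in, with the robot touching nothing.
It also fails if it takes over 67 s, if anything falls off the work surface, if the arm or the gripper's body presses on something with over 40 N, if the wrist force passes 120 N, or if a joint passes its speed limit or range.

### The arm

A 6-joint arm with a two-finger parallel gripper is mounted at the origin on the work surface. World frame = base frame: x ahead of the robot, y to its left, z up, the work surface at z = 0. Lengths are in mm, angles in degrees, forces in N, time in s.
With the tool pointing down it reaches from about 300 to 850 mm from the base axis. Payload 4.2 kg.
Tool frame: the origin (TCP) lies between the finger pads; the fingertips stand 22 mm ahead of it and the grasp point (between the pads) lies 3 mm ahead of it (env.finger_overhang is the distance from the TCP to the fingertips, in mm); z points along the fingers, y is the line along which they close (so a half turn about z gives the same grasp; the last joint's range is limited). The gripper opens to 91 mm and grips with 3 to 60 N. Pads are 32 mm wide; open, the fingers measure 118 mm over their backs; the gripper's body (76 mm by 178 mm) begins 60 mm behind the grasp point.
Start: joints at [-67.38, 18.312, 89.639, -0, 72.044, -1.146], TCP at [231.733, -526.252, 235.976] pointing down, gripper open.
Joint ranges: [-177.97, 177.97], [-48.28, 115.42], [12.27, 149.76], [-77.06, 257.06], [2.81, 150.46], [-146.56, 146.56]. Speed limits (degrees/s): [147.25, 147.25, 180, 180, 180, 180].

### API

Orientations are given as [roll, pitch, yaw] about the fixed x, y, z axes, in that order (R = Rz(yaw) Ry(pitch) Rx(roll)).
In Python, from workcell import state, cams, ticket, look_for, outline_of, env gives the robot as it stands.
- The arm moves only by the tool servo_tool, never from a script. Its argument "steps" is a list of rows, each a list of 3 entries, a list of its own where there are three numbers: the closure in counts, from 0 (fully open) to 255 (shut), then the shift along the tool's x, y, z in mm, then the turn, a rotation vector about the tool's x, y, z in rad. A call has exactly 10 rows; each row shifts and turns the commanded pose from where the row before left it, along the tool's axes as they then stand; what a row does not reach is not made up. A row lasts 1/10 s, in which the tool goes at most 50 mm and 8.59 degrees, less where a joint would pass 70% of its speed; a pose out of reach is approached as far as the arm can. A call with a gripper value outside its range is refused whole. The fingers move at their own pace and stop on an object; "squeeze" is the grip in N (left out, the last holds). Time passes only in rows, so rows that do not move let the fingers close, or fill a call up. It gives the time, the measured TCP pose, the force, the opening and the grip force at its end, in the units of the state.
- state(): the state, without advancing time (a new reading comes with each control period).
- cams.grab_frame(name): name is "side" or "top"; returns a dict with "color" (480x640x3 uint8, red, green, blue), "z_map" (480x640 float32, mm along the optical axis (not along the pixel's ray), 0 where there is no reading), "fovy" (degrees; the focal length in pixels is half the picture's height over the tangent of half this angle, whatever the lens; pixels are square), "cx", "cy" (the principal point, pixels), "eye" and "rotation" of the camera in the world. Camera axes: x right, y up, looking along -z (the intrinsics and any distortion apply to the point x, -y, -z); pixel columns grow to the right and rows downward; lengths in mm; the calibration is good to about 2 mm. A picture is of the moment at which its call begins.
- ticket.job_done(): hands the job in; it is judged then, once.
Trained networks look in a picture, given as the dict that the camera call returned (one of the last four; its "shot" number tells which), for a name from the list of things; names that differ only in an ending like _2 or _b are one class to them, and where a whole thing is asked for, a point or a joint stands for the part that bears it (a point fixed in the world has none). Each returns a list of dicts, best first, with "confidence" (0 to 1); they miss things now and then, are a little off and sometimes report something else, mostly with a low value. They report only what shows in the picture. A call takes as long as a camera call. They do not tell look-alikes from the thing itself.
- look_for(picture, thing): "at" ([column, row] in pixels, amid what is visible of it).
- outline_of(picture, thing): "pixels" (480x640 bool, what is visible of it) and "at" ([column, row] in pixels, amid what is visible of it).
The state is a dict: "time_s": time; "qpos": joint angles; "qvel": joint speeds; "effort": joint torques, N m; "ee_pos": TCP position; "ee_rot": TCP orientation; "force": force on the tool from outside, world axes, zero at the start; "torque": the same for the moment, N m; "gripper_width": finger opening in mm; "gripper_force": force on a finger pad.
Only numpy, scipy, OpenCV 4.12 (cv2) and the standard library are available. Lean on these libraries where they do the work, as an engineer would, in place of code of your own. Each camera call takes 0.05 s, during which the arm holds its last target. There are 200 camera calls.

## Working session

There is one attempt and no reset: what is moved stays moved. The work goes in short steps, Python scripts to look and compute and a tool call to move; the robot and the scene stay as the last step left them, time stands still between calls to the robot, and variables do not carry over. Pictures are saved under pics/ and viewed, at most 10 in all, crops included, and the job is handed in when it is done.

Besides the shell and the picture viewer there is one more tool, called after ">>>" by a JSON object that holds its "name" and its "arguments", one argument or row to a line. servo_tool: Moves the arm, as the interface text tells. Its arguments: {"type":"object","properties":{"steps":{"type":"array","items":{"type":"array"}},"squeeze":{"type":"number"}},"required":["steps"]}

```bash
mkdir -p pics; ls; cat > h.py <<'E'
import numpy as np, cv2
from workcell import state, cams, ticket, look_for, outline_of, env
def pts(f):
    H,W=f["z_map"].shape; fl=H/2/np.tan(np.radians(f["fovy"])/2)
    u,v=np.meshgrid(np.arange(W),np.arange(H)); z=f["z_map"].astype(float)
    if 'dist' in f: print('distortion',f['dist'])
    c=np.stack([(u-f["cx"])/fl*z,-(v-f["cy"])/fl*z,-z],-1)
    return c@np.array(f["rotation"]).T+np.array(f["eye"])
def save(f,n): cv2.imwrite(f"pics/{n}.png",f["color"][:,:,::-1])
E
python3 - <<'E'
from h import *
print(state())
for n in ["top","side"]:
    f=cams.grab_frame(n); save(f,n+"0"); print({k:v for k,v in f.items() if k not in("color","z_map")})
    P=pts(f); np.save(n+"0.npy",P)
    for t in ["scoop_grip","chestnut_1","steamer_floor"]:
        for d in look_for(f,t):
            c,r=map(int,np.round(d["at"])); print(n,t,d["confidence"],c,r,P[r,c].round(0))
E
```

```text
pics
{'time_s': 0.0, 'qpos': array([-6.73795169e+01,  1.83505613e+01,  8.97084632e+01,  1.41197513e-03,
        7.20426753e+01, -1.14506057e+00]), 'qvel': array([ 0.00147018,  0.03588564, -0.03767826, -0.02429267, -0.07082224,
       -0.04031136]), 'effort': array([ 2.06383957e-03, -4.12465417e+01, -2.31970632e+01,  7.27993716e-02,
        4.54833987e-02, -1.42139929e-04]), 'ee_pos': array([ 231.55301376, -525.7920011 ,  235.11712966]), 'ee_rot': array([-1.79898347e+02, -3.37449118e-03,  2.37651042e+01]), 'force': array([-0.92892365,  0.0100484 ,  0.48347231]), 'torque': array([ 0.02231374, -0.04301318, -0.04298248]), 'gripper_force': 0.0, 'gripper_width': 91.085446199741}
{'fovy': 44.84171160361136, 'cx': 311.2439740799204, 'cy': 231.51002348588847, 'eye': array([ 371.62575536,  -53.24211272, 1414.9221017 ]), 'rotation': array([  8.72044749,   0.8252273 , -88.24808344]), 'shot': 1}Traceback (most recent call last):
  File "<stdin>", line 5, in <module>
  File "h.py", line 8, in pts
    return c@np.array(f["rotation"]).T+np.array(f["eye"])
           ~~~~~~~~~~~~~~~~~~~~~~~~~~~^~~~~~~~~~~~~~~~~~~
ValueError: operands could not be broadcast together with shapes (480,640) (3,)
```

```bash
sed -i 's/^import numpy.*/&\nfrom scipy.spatial.transform import Rotation as R/; s/np.array(f\["rotation"\]).T/R.from_euler("xyz",f["rotation"],degrees=True).as_matrix().T/' h.py
python3 - <<'E'
from h import *
for n in ["top","side"]:
    f=cams.grab_frame(n); save(f,n+"0"); print({k:v for k,v in f.items() if k not in("color","z_map")})
    P=pts(f); np.save(n+"0.npy",P)
    for t in ["scoop_grip","chestnut_1","steamer_floor"]:
        for d in look_for(f,t):
            c,r=map(int,np.round(d["at"])); print(n,t,round(d["confidence"],2),c,r,P[r,c].round(0))
E
```

```text
{'fovy': 44.84171160361136, 'cx': 311.2439740799204, 'cy': 231.51002348588847, 'eye': array([ 371.62575536,  -53.24211272, 1414.9221017 ]), 'rotation': array([  8.72044749,   0.8252273 , -88.24808344]), 'shot': 2}
top scoop_grip 0.66 413 277 [ 483. -275.   10.]
top chestnut_1 0.64 416 201 [ 667. -279.   23.]
top chestnut_1 0.61 464 254 [ 540. -394.   25.]
top chestnut_1 0.57 445 183 [ 713. -350.   24.]
top chestnut_1 0.43 458 210 [ 646. -380.   28.]
top steamer_floor 0.87 182 264 [494. 276.  50.]
{'fovy': 49.04746520372387, 'cx': 313.14327487284055, 'cy': 240.5697834474908, 'eye': array([ 826.33864687, -787.21234775,  661.0807492 ]), 'rotation': array([55.62894705,  0.38881274, 17.81377483]), 'shot': 3}
side scoop_grip 0.84 198 350 [ 444. -249.    8.]
side chestnut_1 0.96 274 448 [ 640. -395.   26.]
side chestnut_1 0.95 209 431 [ 545. -400.   30.]
side chestnut_1 0.83 279 363 [ 593. -253.   29.]
side chestnut_1 0.77 338 448 [ 722. -367.   22.]
side chestnut_1 0.74 249 371 [ 555. -285.   32.]
side chestnut_1 0.74 319 398 [ 673. -295.   23.]
side chestnut_1 0.71 268 380 [ 591. -294.   34.]
side steamer_floor 0.56 321 192 [526. 192.  91.]
```

View pics/top0.png

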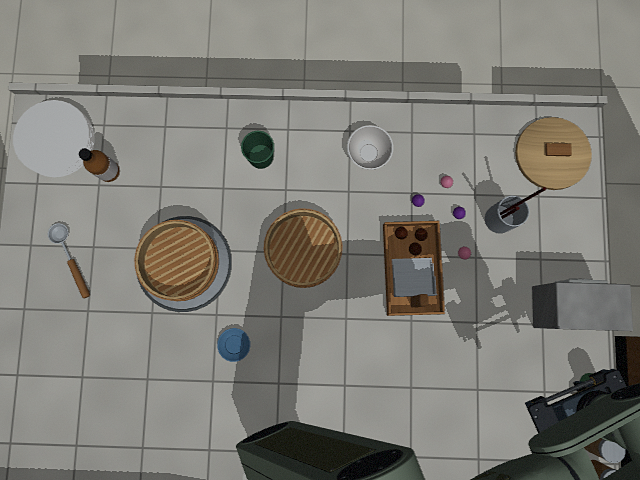

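View pics/side0.png

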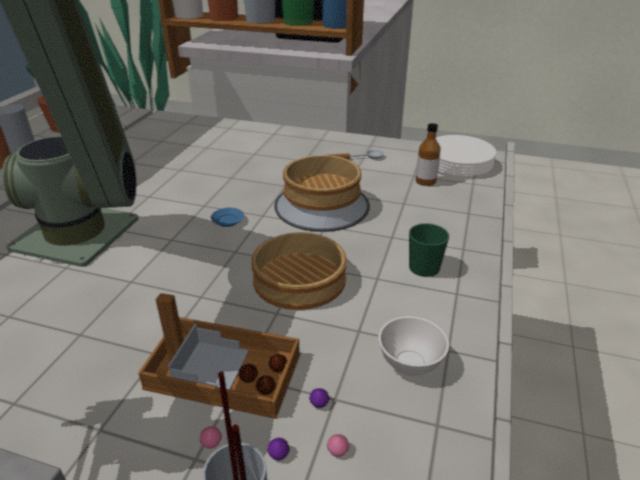

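Top view: scoop in the tray at (413,270), with its post at (418,300), so it faces +x. The three brown nuts are at (400,233), (421,234) and (414,249). The pink and purple balls outside the tray are the look-alikes. There are two steamers. (177,260) has a grey ring under it and its floor is at about z 50, so it is the target. (303,247) stands on the tiles and is not.

```bash
python3 - <<'E'
from h import *
for n in ["top","side"]:
    P=np.load(n+"0.npy"); X,Y,Z=P[...,0],P[...,1],P[...,2]
    reg=(X>380)&(X<680)&(Y>-370)&(Y<-180)
    m=reg&(Z>55)&(Z<160)&(X<470); q=P[m]; print(n,'post n',len(q),'ztop',np.percentile(q[:,2],[50,95,100]) if len(q) else 0)
    t=q[q[:,2]>138]; print(' top',len(t),t.mean(0),t.min(0),t.max(0))
    for lo in (50,80,110):
        s=q[(q[:,2]>lo)&(q[:,2]<lo+25)]; 
        if len(s): print(' sl',lo,len(s),s.mean(0).round(1),s.min(0).round(1),s.max(0).round(1))
    m=reg&(Z>33)&(Z<52); q=P[m]; print(' rim z',np.percentile(q[:,2],[10,50,90]),cv2.minAreaRect(q[:,:2].astype(np.float32)))
    hull=cv2.convexHull(q[:,:2].astype(np.float32)); print(' ext',q.min(0).round(1),q.max(0).round(1))
    for c in ((480,270),(510,20)):
        m=(np.hypot(X-c[0],Y-c[1])<160)&(Z>(86 if c[1]>100 else 44))&(Z<110); q=P[m]
        if len(q)>20:
            print(' steamer rim',len(q),np.percentile(q[:,2],[50,99]).round(1),cv2.minEnclosingCircle(q[:,:2].astype(np.float32)))
    m=(np.hypot(X-490,Y-265)<60)&(Z<70);print(' floor z',np.median(Z[m]))
f=cams.grab_frame("top"); c=cv2.resize(f["color"][200:340,120:470],None,fx=2.2,fy=2.2,interpolation=2)
cv2.imwrite("pics/c1.png",c[:,:,::-1])
hsv=cv2.cvtColor(f["color"],cv2.COLOR_RGB2HSV);P=np.load("top0.npy")
for u,v in ((400,233),(421,234),(414,249)):
    w=P[v-5:v+6,u-5:u+6].reshape(-1,3); w=w[w[:,2]>24]; print('nut',len(w),w.mean(0).round(1),w[:,2].max().round(1))
E
```

```text
top post n 174 ztop [140.00288895 147.47142829 149.85728692]
 top 97 [ 424.21729686 -276.78875314  143.5365513 ] [ 411.9775041  -286.57143669  138.17820215] [ 436.11817165 -267.74564442  149.85728692]
 sl 50 15 [ 422.2 -268.7   65.2] [ 411.6 -270.1   55.4] [ 434.6 -267.9   72. ]
 sl 80 24 [ 421.  -270.7   93.8] [ 410.9 -284.7   81.4] [ 435.7 -267.7  104.4]
 sl 110 20 [ 422.6 -268.9  122.7] [ 410.6 -272.3  110.4] [ 436.7 -267.3  134.9]
 rim z [34.76928432 38.93613502 43.64936548] ((530.7987060546875, -271.34381103515625), (275.886474609375, 133.1486053466797), 3.3117434978485107)
 ext [ 389.8 -344.    33. ] [ 669.8 -200.8   51.9]
 steamer rim 1109 [ 94.6 102. ] ((501.147216796875, 282.9169006347656), 93.917724609375)
 steamer rim 984 [54.9 61.9] ((542.8952026367188, -8.07585620880127), 93.50674438476562)
 floor z 46.683870336657264
side post n 949 ztop [107.62710017 144.10546502 146.18264031]
 top 176 [ 425.38283694 -279.98756959  142.7071821 ] [ 410.56234492 -287.52127954  138.02715846] [ 437.86292643 -268.62253829  146.18264031]
 sl 50 177 [ 428.  -283.6   65.2] [ 411.7 -288.8   55.1] [ 437.8 -269.2   75. ]
 sl 80 236 [ 428.  -283.6   92.4] [ 412.  -288.3   80.1] [ 438.5 -269.5  104.7]
 sl 110 248 [ 428.  -283.8  122.8] [ 410.7 -288.8  110.3] [ 437.6 -269.   135. ]
 rim z [34.33941966 38.87083982 42.2169213 ] ((503.58599853515625, -273.27850341796875), (222.38465881347656, 136.00958251953125), 3.154644250869751)
 ext [ 392.6 -345.3   33. ] [ 618.1 -200.5   52. ]
 steamer rim 900 [92.8 97.6] ((501.2527160644531, 280.802001953125), 95.4446029663086)
 steamer rim 1550 [53.1 57.8] ((543.6965942382812, -8.2374267578125), 95.81114959716797)
 floor z 46.61379041469581
nut 95 [ 584.2 -240.1   45.4] 1414.9
nut 101 [ 585.4 -290.7   30.1] 40.3
nut 91 [ 544.4 -271.2   61.4] 1414.9
```

View pics/c1.png

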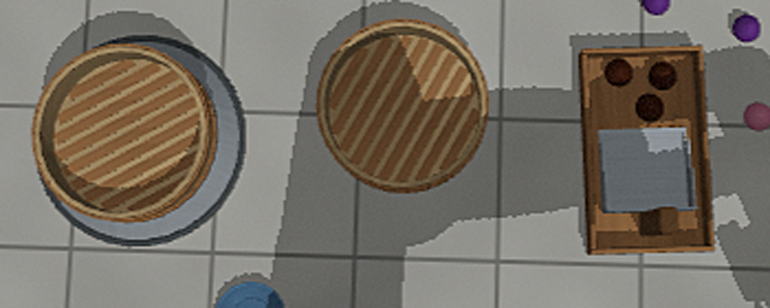

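The crop confirms the target: the left steamer on the grey ring, centre (501,281), rim about z 95. The scoop post is at (424,-278) with yaw about 3.1°, which agrees with the tray's centre.

>>> {"name": "servo_tool", "arguments": {
  "steps": [
    [0,[46,-25,6],[0,0,0]],
    [0,[46,-25,6],[0,0,0]],
    [0,[46,-25,6],[0,0,0]],
    [0,[46,-25,6],[0,0,0]],
    [0,[46,-25,6],[0,0,0]],
    [0,[46,-25,6],[0,0,0]],
    [0,[0,0,0],[0,0,0.12]],
    [0,[0,0,0],[0,0,0.12]],
    [0,[0,0,0],[0,0,0.12]],
    [0,[0,0,0],[0,0,0]]
  ],
  "squeeze": 60
}}

```text
time_s: 1.5
ee_pos: [414.2, -290.2, 201.9]
ee_rot: [180.0, -0.0, 3.2]
force: [0.1, 0.5, -0.5]
gripper_width: 91.4
gripper_force: 0.0
```

>>> {"name": "servo_tool", "arguments": {
  "steps": [
    [0,[10,-12,0],[0,0,0]],
    [0,[0,0,20],[0,0,0]],
    [0,[0,0,20],[0,0,0]],
    [0,[0,0,20],[0,0,0]],
    [0,[0,0,20],[0,0,0]],
    [0,[0,0,13],[0,0,0]],
    [0,[0,0,0],[0,0,0]],
    [255,[0,0,0],[0,0,0]],
    [255,[0,0,0],[0,0,0]],
    [255,[0,0,0],[0,0,0]]
  ]
}}

```text
time_s: 2.5
ee_pos: [423.9, -278.3, 109.7]
ee_rot: [179.9, -0.1, 3.2]
force: [-0.5, -0.4, 0.5]
gripper_width: 69.9
gripper_force: 0.0
```

>>> {"name": "servo_tool", "arguments": {
  "steps": [
    [255,[0,0,0],[0,0,0]],
    [255,[0,0,0],[0,0,0]],
    [255,[0,0,0],[0,0,0]],
    [255,[0,0,0],[0,0,0]],
    [255,[0,0,0],[0,0,0]],
    [255,[0,0,0],[0,0,0]],
    [255,[0,0,0],[0,0,0]],
    [255,[0,0,0],[0,0,0]],
    [255,[0,0,0],[0,0,0]],
    [255,[0,0,0],[0,0,0]]
  ]
}}

```text
time_s: 3.5
ee_pos: [423.3, -277.9, 108.7]
ee_rot: [-180.0, 0.0, 3.1]
force: [-0.4, 1.0, -1.2]
gripper_width: 17.8
gripper_force: 60.0
```

>>> {"name": "servo_tool", "arguments": {
  "steps": [
    [255,[3,-1.5,0],[0,0,0]],
    [255,[4,-1.5,0],[0,0,0]],
    [255,[4,0,0],[0,0,0]],
    [255,[4,0,0],[0,0,0]],
    [255,[4,0,0],[0,0,0]],
    [255,[4,0,0],[0,0,0]],
    [255,[4,0,0],[0,0,0]],
    [255,[4,0,0],[0,0,0]],
    [255,[4,0,0],[0,0,0]],
    [255,[0,0,0],[0,0,0]]
  ]
}}

```text
time_s: 4.5
ee_pos: [458.8, -273.1, 108.8]
ee_rot: [180.0, -0.0, 3.2]
force: [-0.9, 0.8, -1.6]
gripper_width: 18.0
gripper_force: 60.0
```

```bash
cat > crop.py <<'E'
import sys
from h import *
n=sys.argv[1]; ims=[]
for cam,(r0,r1,c0,c1) in (("top",(205,325,370,460)),("side",(280,430,120,320))):
    f=cams.grab_frame(cam); ims.append(cv2.resize(f["color"][r0:r1,c0:c1],None,fx=440/(r1-r0)*(1 if cam=="top" else .75),fy=440/(r1-r0)*(1 if cam=="top" else .75),interpolation=2))
h=max(i.shape[0] for i in ims); ims=[cv2.copyMakeBorder(i,0,h-i.shape[0],0,0,0) for i in ims]
cv2.imwrite(f"pics/{n}.png",np.hstack(ims)[:,:,::-1])
s=state();print(s["ee_pos"].round(1),s["ee_rot"].round(1),s["force"].round(1),s["torque"].round(2))
E
python3 crop.py c2
```

```text
[ 458.2 -273.   108.7] [180.    0.    3.1] [-0.1 -0.4 -2.2] [-0.    0.01 -0.01]
```

View pics/c2.png

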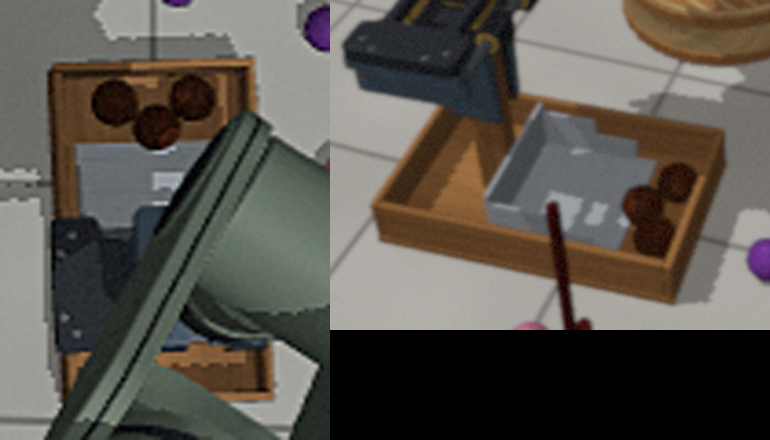

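The nuts sit bunched in front of the pan and within its width: crop top view nuts at (114,102), (193,97) and (157,127), pan edges at about x 77–227. I'll push on.

>>> {"name": "servo_tool", "arguments": {
  "steps": [
    [255,[4,0,0],[0,0,0]],
    [255,[4,0,0],[0,0,0]],
    [255,[4,0,0],[0,0,0]],
    [255,[4,0,0],[0,0,0]],
    [255,[4,0,0],[0,0,0]],
    [255,[4,0,0],[0,0,0]],
    [255,[4,0,0],[0,0,0]],
    [255,[4,0,0],[0,0,0]],
    [255,[4,0,0],[0,0,0]],
    [255,[3,0,0],[0,0,0]]
  ]
}}

```text
time_s: 5.6
ee_pos: [497.5, -270.9, 108.8]
ee_rot: [180.0, -0.0, 3.1]
force: [-0.5, -0.8, -0.9]
gripper_width: 17.5
gripper_force: 60.0
```

```bash
python3 crop.py c3
```

```text
[ 497.8 -270.9  108.8] [180.   -0.    3.2] [-0.8  0.  -2. ] [0.01 0.04 0.02]
```

View pics/c3.png

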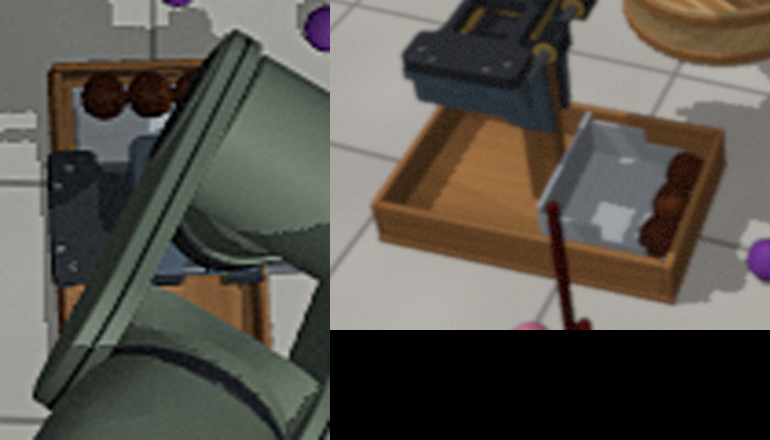

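All three lie in a row on the lip at the far wall. Next is a small final push, then tilt the mouth up while keeping the lip in place.

>>> {"name": "servo_tool", "arguments": {
  "steps": [
    [255,[2,0,0],[0,0,0]],
    [255,[1,0,0],[0,0,0]],
    [255,[0,0,0],[0,0,0]],
    [255,[-4.3,0,0],[0,0.045,0]],
    [255,[-4.2,0,0],[0,0.045,0]],
    [255,[-4,0,0],[0,0.045,0]],
    [255,[-4,0,0],[0,0.045,0]],
    [255,[-4,0,0],[0,0.045,0]],
    [255,[-4,0,0],[0,0.045,0]],
    [255,[0,0,0],[0,0,0]]
  ]
}}

```text
time_s: 6.7
ee_pos: [475.0, -272.3, 107.9]
ee_rot: [180.0, -15.6, 3.0]
force: [-4.0, 1.1, 9.4]
gripper_width: 17.9
gripper_force: 60.0
```

```bash
python3 crop.py c4
```

```text
[ 475.3 -272.3  107.9] [180.  -15.5   3.1] [-6.6  1.1 10.8] [0.26 1.17 0.07]
```

View pics/c4.png

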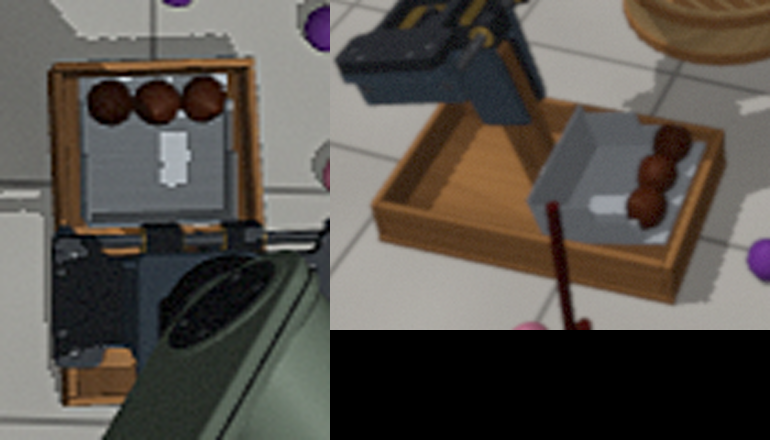

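>>> {"name": "servo_tool", "arguments": {
  "steps": [
    [255,[0,0,-5],[0,0,0]],
    [255,[1.7,0,-10],[0,0,0]],
    [255,[1.7,0,-10],[0,0,0]],
    [255,[1.7,0,-10],[0,0,0]],
    [255,[1.7,0,-10],[0,0,0]],
    [255,[1.7,0,-10],[0,0,0]],
    [255,[0,0,0],[0,0.05,0]],
    [255,[0,0,0],[0,0.05,0]],
    [255,[0,0,0],[0,0.05,0]],
    [255,[0,0,0],[0,0,0]]
  ]
}}

```text
time_s: 7.8
ee_pos: [468.1, -272.0, 161.2]
ee_rot: [-179.9, -24.0, 3.0]
force: [-0.2, -0.1, -1.3]
gripper_width: 17.8
gripper_force: 60.0
```

```bash
python3 crop.py c5
```

```text
[ 469.3 -272.7  161.8] [180.  -24.    3.1] [ 0.2 -0.4 -1.3] [-0.04  0.44  0.03]
```

View pics/c5.png

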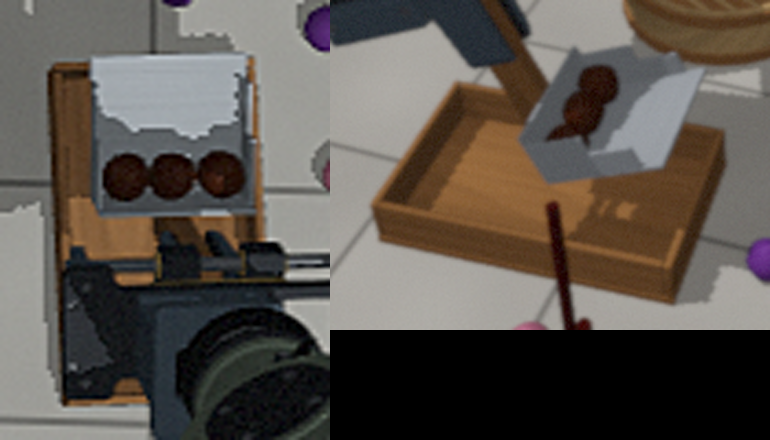

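All three nuts are rolled against the pan's rear wall (crop (125,177), (172,176), (221,174)). I'll check the real pan pitch for slip in the grip, and plan the carry.

```bash
cat > plan.py <<'E'
from h import *
def tool(g,p,y):
    Rr=R.from_euler("xyz",[180,p,y],degrees=True); return np.array(g)-3*Rr.as_matrix()[:,2],Rr
def rows(seq,start=None):
    s=state(); x,Rr=(s["ee_pos"],R.from_euler("xyz",s["ee_rot"],degrees=True)) if start is None else start
    x=np.array(x,float)
    for i,(g,p,y) in enumerate(seq):
        t,Rt=tool(g,p,y); d=(Rr.inv().apply(t-x)).round(1); w=(Rr.inv()*Rt).as_rotvec().round(3)
        print(("\n" if i%10==0 else "")+f"[255, {d.tolist()}, {w.tolist()}],")
        x=x+Rr.apply(d); Rr=Rr*R.from_rotvec(w)
    return x,Rr
E
python3 - <<'E'
from plan import *
f=cams.grab_frame("top"); P=pts(f)
q=P[224:238,399:434].reshape(-1,3); q=q[(q[:,2]>40)&(q[:,2]<200)]
A=np.c_[q[:,:2],np.ones(len(q))]; c=np.linalg.lstsq(A,q[:,2],rcond=None)[0]
for _ in range(3):
    r=q[:,2]-A@c; k=abs(r)<5; c=np.linalg.lstsq(A[k],q[k,2],rcond=None)[0]
print('pitch',np.degrees(np.arctan(np.hypot(c[0],c[1]))),'dir',np.degrees(np.arctan2(c[1],c[0])),k.sum(),len(q))
s=state();x=s["ee_pos"];R0=R.from_euler("xyz",s["ee_rot"],degrees=True); g0=x+3*R0.as_matrix()[:,2]
C=np.array([501,281.5]);yw=60;u=np.array([np.cos(np.radians(yw)),np.sin(np.radians(yw))])
def lipgrip(al,zl,p):
    a=np.radians(p);rx=105*np.cos(a)-100*np.sin(a);rz=-105*np.sin(a)-100*np.cos(a)
    return np.r_[C+u*(al-rx),zl-rz]
g1=lipgrip(-35,168,-24); up=np.r_[g0[:2],g1[2]]; print(g0,g1)
N=22; seq=[(g0+(up-g0)*k/4,-24,3.1) for k in range(1,5)]
for k in range(1,N+1):
    t=k/N; sm=t*t*(3-2*t)*.6+t*.4; seq.append((up+(g1-up)*sm,-24,3.1+(yw-3.1)*sm))
seq+=[(g1,-24,yw)]*4
rows(seq)
E
```

```text
pitch 22.23610232257929 dir 4.246743870548785 444 488
[ 470.96287994 -272.66653747  159.19360303] [415.20203132 132.89355906 216.64719824]

[255, [5.9, 0.0, -13.1], [0.0, -0.001, 0.001]],
[255, [5.8, 0.0, -13.1], [0.0, -0.0, -0.0]],
[255, [5.8, 0.0, -13.2], [0.0, -0.0, -0.0]],
[255, [5.9, 0.0, -13.1], [0.0, -0.0, -0.0]],
[255, [-0.7, -8.8, -0.3], [0.009, -0.0, -0.02]],
[255, [-0.6, -11.7, -0.3], [0.012, -0.0, -0.026]],
[255, [-0.4, -14.1, -0.2], [0.014, -0.0, -0.031]],
[255, [-0.0, -16.3, 0.1], [0.016, -0.0, -0.036]],
[255, [0.7, -18.3, 0.3], [0.018, -0.0, -0.041]],
[255, [1.5, -19.9, 0.7], [0.02, -0.0, -0.044]],

[255, [2.7, -21.1, 1.1], [0.021, -0.0, -0.048]],
[255, [3.8, -22.0, 1.7], [0.022, -0.0, -0.05]],
[255, [5.1, -22.6, 2.3], [0.023, -0.0, -0.051]],
[255, [6.3, -22.7, 2.9], [0.024, -0.0, -0.053]],
[255, [7.7, -22.6, 3.4], [0.023, -0.0, -0.054]],
[255, [8.9, -22.0, 3.9], [0.024, -0.0, -0.053]],
[255, [9.9, -21.2, 4.4], [0.024, -0.0, -0.053]],
[255, [10.8, -20.0, 4.8], [0.023, -0.0, -0.052]],
[255, [11.4, -18.7, 5.1], [0.022, -0.0, -0.05]],
[255, [11.7, -17.0, 5.2], [0.021, -0.0, -0.047]],

[255, [11.7, -15.4, 5.2], [0.02, -0.0, -0.044]],
[255, [11.3, -13.4, 5.1], [0.018, -0.0, -0.041]],
[255, [10.6, -11.6, 4.7], [0.016, -0.0, -0.036]],
[255, [9.5, -9.5, 4.2], [0.014, -0.0, -0.032]],
[255, [8.1, -7.6, 3.6], [0.012, -0.0, -0.025]],
[255, [6.3, -5.6, 2.9], [0.008, -0.0, -0.02]],
[255, [0.0, -0.0, -0.0], [0.0, -0.0, -0.0]],
[255, [0.0, -0.0, -0.0], [0.0, -0.0, -0.0]],
[255, [0.0, -0.0, -0.0], [0.0, -0.0, -0.0]],
[255, [0.0, -0.0, -0.0], [0.0, -0.0, -0.0]],
```

>>> {"name": "servo_tool", "arguments": {
  "steps": [
    [255,[6,0,-13],[0,0,0]],
    [255,[6,0,-13],[0,0,0]],
    [255,[6,0,-13],[0,0,0]],
    [255,[6,0,-13],[0,0,0]],
    [255,[-0.7,-9,-0.3],[0.009,0,-0.02]],
    [255,[-0.6,-12,-0.3],[0.012,0,-0.026]],
    [255,[-0.4,-14,-0.2],[0.014,0,-0.031]],
    [255,[0,-16,0],[0.016,0,-0.036]],
    [255,[0.7,-18,0.3],[0.018,0,-0.041]],
    [255,[1.5,-20,0.7],[0.02,0,-0.044]]
  ]
}}

```text
time_s: 8.95
ee_pos: [457.4, -182.3, 218.4]
ee_rot: [-179.9, -24.0, 15.8]
force: [-0.4, 0.4, -1.8]
gripper_width: 17.8
gripper_force: 60.0
```

>>> {"name": "servo_tool", "arguments": {
  "steps": [
    [255,[2.7,-21,1.1],[0.021,0,-0.048]],
    [255,[3.8,-22,1.7],[0.022,0,-0.05]],
    [255,[5,-22.6,2.3],[0.023,0,-0.051]],
    [255,[6.3,-22.7,2.9],[0.024,0,-0.053]],
    [255,[7.7,-22.6,3.4],[0.023,0,-0.054]],
    [255,[8.9,-22,3.9],[0.024,0,-0.053]],
    [255,[9.9,-21.2,4.4],[0.024,0,-0.053]],
    [255,[10.8,-20,4.8],[0.023,0,-0.052]],
    [255,[11.4,-18.7,5.1],[0.022,0,-0.05]],
    [255,[11.7,-17,5.2],[0.021,0,-0.047]]
  ]
}}

```text
time_s: 9.95
ee_pos: [425.7, 45.2, 218.9]
ee_rot: [179.9, -24.1, 47.9]
force: [0.1, 0.2, -2.7]
gripper_width: 18.2
gripper_force: 60.0
```

>>> {"name": "servo_tool", "arguments": {
  "steps": [
    [255,[11.7,-15.4,5.2],[0.02,0,-0.044]],
    [255,[11.3,-13.4,5.1],[0.018,0,-0.041]],
    [255,[10.6,-11.6,4.7],[0.016,0,-0.036]],
    [255,[9.5,-9.5,4.2],[0.014,0,-0.032]],
    [255,[8.1,-7.6,3.6],[0.012,0,-0.025]],
    [255,[6.3,-5.6,2.9],[0.008,0,-0.02]],
    [255,[0,0,0],[0,0,0]],
    [255,[0,0,0],[0,0,0]],
    [255,[0,0,0],[0,0,0]],
    [255,[0,0,0],[0,0,0]]
  ]
}}

```text
time_s: 10.95
ee_pos: [414.6, 131.5, 218.7]
ee_rot: [179.9, -24.0, 60.0]
force: [-0.1, 0.3, -1.2]
gripper_width: 17.8
gripper_force: 60.0
```

```bash
python3 - <<'E'
from plan import *
f=cams.grab_frame("side"); save(f,"s1"); 
f2=cams.grab_frame("top"); cv2.imwrite("pics/cc.png",np.hstack([cv2.resize(x["color"][r:r+160,c:c+160],(390,390)) for x,r,c in((f,100,220),(f2,180,120))])[:,:,::-1])
C=np.array([501,281.5]);yw=60;u=np.array([np.cos(np.radians(yw)),np.sin(np.radians(yw))])
def lipgrip(al,zl,p):
    a=np.radians(p);rx=105*np.cos(a)-100*np.sin(a);rz=-105*np.sin(a)-100*np.cos(a)
    return np.r_[C+u*(al-rx),zl-rz]
seq=[]
for k in range(1,19):
    p=-24+78*k/18; z=np.interp(p,[-24,15],[168,110]); seq.append((lipgrip(-35,z,p),p,yw))
print(state()["ee_pos"],state()["ee_rot"],seq[-1]); rows(seq)
E
```

```text
[414.63201567 131.53135861 218.70274379] [179.92824173 -24.05121442  60.01435505] (array([493.09212397, 267.80315694, 253.72530964]), 54.0, 60)

[255, [6.0, -0.2, -2.3], [0.001, -0.077, 0.0]],
[255, [5.9, 0.0, -1.5], [0.0, -0.075, 0.0]],
[255, [6.4, 0.0, -1.5], [0.0, -0.076, 0.0]],
[255, [6.8, 0.0, -1.3], [0.0, -0.075, 0.0]],
[255, [7.3, 0.0, -1.2], [0.0, -0.076, 0.0]],
[255, [7.9, 0.0, -1.2], [0.0, -0.076, 0.0]],
[255, [8.3, 0.0, -1.2], [0.0, -0.075, 0.0]],
[255, [8.8, 0.0, -1.2], [0.0, -0.076, 0.0]],
[255, [9.2, 0.0, -1.3], [0.0, -0.076, 0.0]],
[255, [8.1, 0.0, -7.7], [0.0, -0.075, 0.0]],

[255, [8.1, 0.0, -7.6], [0.0, -0.076, 0.0]],
[255, [8.1, 0.0, -7.7], [0.0, -0.075, 0.0]],
[255, [8.1, 0.0, -7.6], [0.0, -0.076, -0.0]],
[255, [8.0, 0.0, -7.6], [0.0, -0.076, -0.0]],
[255, [8.1, 0.0, -7.7], [0.0, -0.075, -0.0]],
[255, [8.1, 0.0, -7.6], [0.0, -0.076, -0.0]],
[255, [8.1, 0.0, -7.7], [0.0, -0.076, -0.0]],
[255, [8.1, 0.0, -7.6], [0.0, -0.075, -0.0]],
```

View pics/cc.png

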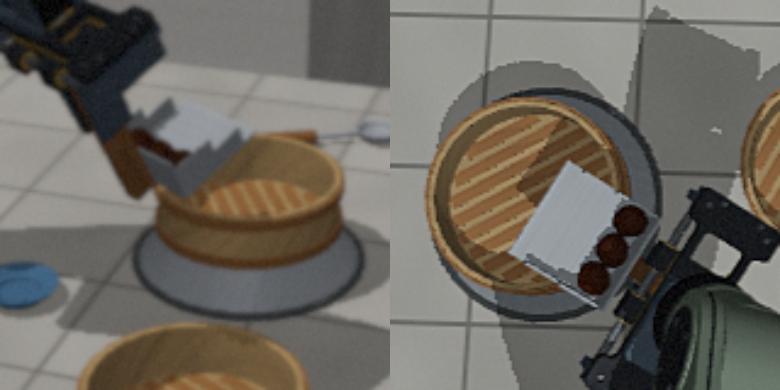

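Nuts still at the rear wall, lip over the ring steamer. Tipping now.

>>> {"name": "servo_tool", "arguments": {
  "steps": [
    [255,[6,0,-2],[0,-0.076,0]],
    [255,[6,0,-1.5],[0,-0.076,0]],
    [255,[6.4,0,-1.5],[0,-0.076,0]],
    [255,[6.8,0,-1.3],[0,-0.076,0]],
    [255,[7.3,0,-1.2],[0,-0.076,0]],
    [255,[7.9,0,-1.2],[0,-0.076,0]],
    [255,[8.3,0,-1.2],[0,-0.076,0]],
    [255,[8.8,0,-1.2],[0,-0.076,0]],
    [255,[9.2,0,-1.3],[0,-0.076,0]],
    [255,[8,0,-7.6],[0,-0.076,0]]
  ]
}}

```text
time_s: 12.05
ee_pos: [451.2, 195.8, 241.1]
ee_rot: [180.0, 19.7, 60.0]
force: [0.3, 0.2, -1.9]
gripper_width: 18.0
gripper_force: 60.0
```

>>> {"name": "servo_tool", "arguments": {
  "steps": [
    [255,[8,0,-7.6],[0,-0.076,0]],
    [255,[8,0,-7.6],[0,-0.076,0]],
    [255,[8,0,-7.6],[0,-0.076,0]],
    [255,[8,0,-7.6],[0,-0.076,0]],
    [255,[8,0,-7.6],[0,-0.076,0]],
    [255,[8,0,-7.6],[0,-0.076,0]],
    [255,[8,0,-7.6],[0,-0.076,0]],
    [255,[8,0,-7.6],[0,-0.076,0]],
    [255,[0,0,0],[0,0,0]],
    [255,[0,0,0],[0,0,0]]
  ]
}}

```text
time_s: 13.05
ee_pos: [494.2, 269.9, 253.9]
ee_rot: [180.0, 54.3, 60.0]
force: [-0.0, 0.4, -0.4]
gripper_width: 18.0
gripper_force: 60.0
```

>>> {"name": "servo_tool", "arguments": {
  "steps": [
    [255,[0,0,0],[0,0,0]],
    [255,[0,0,0],[0,0,0]],
    [255,[0,0,0],[0,0,0]],
    [255,[0,0,0],[0,0,0]],
    [255,[0,0,0],[0,0,0]],
    [255,[0,0,0],[0,0,0]],
    [255,[0,0,0],[0,0,0]],
    [255,[0,0,0],[0,0,0]],
    [255,[0,0,0],[0,0,0]],
    [255,[0,0,0],[0,0,0]]
  ]
}}

```text
time_s: 14.05
ee_pos: [494.0, 269.8, 254.8]
ee_rot: [179.9, 54.3, 60.0]
force: [0.5, -0.0, -1.3]
gripper_width: 17.8
gripper_force: 60.0
```

```bash
python3 - <<'E'
from plan import *
f=cams.grab_frame("side"); f2=cams.grab_frame("top"); cv2.imwrite("pics/cd.png",np.hstack([cv2.resize(x["color"][r:r+160,c:c+160],(390,390)) for x,r,c in((f,100,220),(f2,180,120))])[:,:,::-1])
for x in (f,f2):
    P=pts(x)
    for d in look_for(x,"chestnut_1"):
        c,r=map(int,np.round(d["at"])); print(x["shot"],round(d["confidence"],2),c,r,P[r,c].round(0),x["color"][r,c])
E
```

```text
16 0.84 211 433 [ 548. -400.   27.] [163  96 120]
16 0.81 339 446 [ 723. -365.   25.] [167  98 123]
16 0.78 278 447 [ 645. -392.   27.] [ 94  45 124]
16 0.69 344 175 [544. 324.  71.] [39 18  7]
16 0.68 319 396 [ 672. -293.   26.] [ 93  40 124]
16 0.61 332 177 [518. 308.  69.] [39 19  7]
16 0.4 332 169 [509. 340.  74.] [61 30 13]
17 0.64 462 255 [ 537. -389.   27.] [145  88 107]
17 0.56 446 182 [ 715. -352.   26.] [164 103 126]
17 0.5 457 212 [ 642. -378.   26.] [69 28 96]
17 0.24 187 266 [474. 221. 232.] [116  83  48]
```

View pics/cd.png

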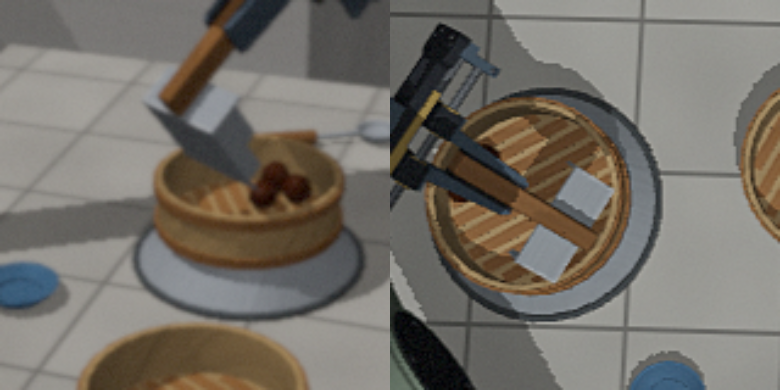

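All three chestnuts are in the ring steamer (side crop around (272,190)), and the pan is empty. Planning the return.

```bash
python3 - <<'E'
from plan import *
s=state();R0=R.from_euler("xyz",s["ee_rot"],degrees=True); g0=s["ee_pos"]+3*R0.as_matrix()[:,2]
u=np.array([.5,.866]);C=np.array([501,281.5])
g1=np.r_[C+u*(-140),262]; seq=[]
for k in range(1,11):
    t=k/10;a=54.3*(1-t); seq.append((np.r_[g0[:2]+(g1-g0)[:2]*t**1.3,g0[2]+(g1[2]-g0[2])*min(1,2*t)],a,60))
g2=np.array([432,-277.4,240]);N=20
for k in range(1,N+1):
    t=k/N; sm=t*t*(3-2*t)*.6+t*.4; seq.append((g1+(g2-g1)*sm,0,60+(3.1-60)*sm))
rows(seq)
E
```

```text
[255, [-5.4, 0.0, 4.0], [0.001, 0.095, -0.001]],
[255, [-7.5, 0.0, 5.7], [-0.0, 0.095, 0.0]],
[255, [-9.3, 0.0, 6.0], [-0.0, 0.095, 0.0]],
[255, [-10.6, 0.0, 5.9], [-0.0, 0.095, 0.0]],
[255, [-11.9, 0.1, 5.3], [-0.0, 0.094, 0.0]],
[255, [-12.3, -0.0, 6.1], [-0.0, 0.095, 0.0]],
[255, [-13.4, -0.0, 5.3], [-0.0, 0.095, 0.0]],
[255, [-14.4, 0.0, 4.2], [-0.0, 0.095, 0.0]],
[255, [-15.4, 0.0, 2.8], [-0.0, 0.094, 0.0]],
[255, [-16.0, 0.1, 1.6], [-0.0, 0.095, 0.0]],

[255, [-9.3, 5.3, 0.5], [-0.0, 0.0, 0.024]],
[255, [-12.1, 7.4, 0.7], [-0.0, 0.0, 0.033]],
[255, [-14.5, 9.6, 0.9], [-0.0, 0.0, 0.039]],
[255, [-16.3, 11.7, 1.0], [-0.0, 0.0, 0.046]],
[255, [-17.7, 13.9, 1.1], [-0.0, 0.0, 0.051]],
[255, [-18.4, 16.1, 1.3], [-0.0, 0.0, 0.055]],
[255, [-18.6, 18.2, 1.3], [-0.0, 0.0, 0.059]],
[255, [-18.3, 20.1, 1.3], [-0.0, 0.0, 0.062]],
[255, [-17.5, 21.8, 1.4], [-0.0, 0.0, 0.063]],
[255, [-16.3, 23.2, 1.5], [-0.0, 0.0, 0.065]],

[255, [-14.8, 24.2, 1.4], [-0.0, 0.0, 0.064]],
[255, [-13.1, 24.8, 1.4], [-0.0, 0.0, 0.064]],
[255, [-11.0, 24.8, 1.4], [-0.0, 0.0, 0.061]],
[255, [-9.2, 24.4, 1.3], [-0.0, 0.0, 0.06]],
[255, [-7.2, 23.4, 1.2], [-0.0, 0.0, 0.055]],
[255, [-5.4, 21.8, 1.1], [-0.0, 0.0, 0.051]],
[255, [-3.9, 19.7, 1.1], [-0.0, 0.0, 0.046]],
[255, [-2.5, 17.2, 0.8], [-0.0, 0.0, 0.039]],
[255, [-1.6, 14.1, 0.7], [-0.0, 0.0, 0.032]],
[255, [-0.8, 10.6, 0.6], [-0.0, 0.0, 0.024]],
```

>>> {"name": "servo_tool", "arguments": {
  "steps": [
    [255,[-5.4,0,4],[0,0.095,0]],
    [255,[-7.5,0,5.7],[0,0.095,0]],
    [255,[-9.3,0,6],[0,0.095,0]],
    [255,[-10.6,0,5.9],[0,0.095,0]],
    [255,[-12,0,5.3],[0,0.094,0]],
    [255,[-12.3,0,6],[0,0.095,0]],
    [255,[-13.4,0,5.3],[0,0.095,0]],
    [255,[-14.4,0,4.2],[0,0.095,0]],
    [255,[-15.4,0,2.8],[0,0.094,0]],
    [255,[-16,0,1.6],[0,0.095,0]]
  ]
}}

```text
time_s: 15.25
ee_pos: [430.1, 159.7, 265.6]
ee_rot: [179.9, -0.2, 60.1]
force: [0.5, 0.1, -2.0]
gripper_width: 18.0
gripper_force: 60.0
```

>>> {"name": "servo_tool", "arguments": {
  "steps": [
    [255,[-9.3,5.3,0.5],[0,0,0.024]],
    [255,[-12,7.4,0.7],[0,0,0.033]],
    [255,[-14.5,9.6,0.9],[0,0,0.039]],
    [255,[-16.3,11.7,1],[0,0,0.046]],
    [255,[-17.7,13.9,1.1],[0,0,0.051]],
    [255,[-18.4,16,1.3],[0,0,0.055]],
    [255,[-18.6,18.2,1.3],[0,0,0.059]],
    [255,[-18.3,20,1.3],[0,0,0.062]],
    [255,[-17.5,21.8,1.4],[0,0,0.063]],
    [255,[-16.3,23.2,1.5],[0,0,0.065]]
  ]
}}

```text
time_s: 16.25
ee_pos: [432.1, -59.6, 253.9]
ee_rot: [180.0, 0.1, 31.4]
force: [0.3, -0.8, -1.9]
gripper_width: 17.7
gripper_force: 60.0
```

>>> {"name": "servo_tool", "arguments": {
  "steps": [
    [255,[-14.8,24.2,1.4],[0,0,0.064]],
    [255,[-13,24.8,1.4],[0,0,0.064]],
    [255,[-11,24.8,1.4],[0,0,0.061]],
    [255,[-9.2,24.4,1.3],[0,0,0.06]],
    [255,[-7.2,23.4,1.2],[0,0,0.055]],
    [255,[-5.4,21.8,1.1],[0,0,0.051]],
    [255,[-3.9,19.7,1.1],[0,0,0.046]],
    [255,[-2.5,17.2,0.8],[0,0,0.039]],
    [255,[-1.6,14,0.7],[0,0,0.032]],
    [255,[-0.8,10.6,0.6],[0,0,0.024]]
  ]
}}

```text
time_s: 17.25
ee_pos: [432.3, -278.2, 242.8]
ee_rot: [180.0, 0.0, 3.0]
force: [-0.7, -0.5, -1.2]
gripper_width: 17.8
gripper_force: 60.0
```

```bash
python3 - <<'E'
from plan import *
s=state();print(s["ee_pos"].round(1),s["ee_rot"].round(1))
x,y=s["ee_pos"][:2]
for n in("top","side"):
    f=cams.grab_frame(n); P=pts(f)
    m=(f["color"].max(-1).astype(int)-f["color"].min(-1)<40)&(P[...,0]>x+25)&(P[...,0]<x+104)&(abs(P[...,1]-y-3)<40)&(P[...,2]>115)&(P[...,2]<170)
    q=P[m]; print(n,len(q))
    if len(q)<30: continue
    A=np.c_[q[:,:2],np.ones(len(q))]; k=abs(q[:,2]-np.median(q[:,2]))<12
    for _ in range(5): c=np.linalg.lstsq(A[k],q[k,2],rcond=None)[0]; k=abs(q[:,2]-A@c)<5
    print(np.degrees(np.arctan(c[:2])).round(1),k.sum(),'z at lip/rear',[round(c@[x+d,y+4,1],1) for d in(16,105)],q[k].max(0),q[k].min(0))
    save(f,n+"9")
E
```

```text
[ 432.3 -278.2  242.8] [180.   0.   3.]
top 762
[-0.4  0. ] 723 z at lip/rear [np.float64(143.1), np.float64(142.5)] [ 536.28830555 -235.85915588  147.59813864] [ 478.2535919  -314.98381188  137.57592201]
side 1643
[-0.1 -0.1] 1642 z at lip/rear [np.float64(142.7), np.float64(142.6)] [ 536.30820538 -235.24605838  145.6974183 ] [ 457.34256354 -315.07716814  139.51092125]
```

The pan is level, with its underside at z≈140, so it goes down 134 mm.

>>> {"name": "servo_tool", "arguments": {
  "steps": [
    [255,[0,0,15],[0,0,0]],
    [255,[0,0,20],[0,0,0]],
    [255,[0,0,20],[0,0,0]],
    [255,[0,0,20],[0,0,0]],
    [255,[0,0,20],[0,0,0]],
    [255,[0,0,15],[0,0,0]],
    [255,[0,0,10],[0,0,0]],
    [255,[0,0,6],[0,0,0]],
    [255,[0,0,4],[0,0,0]],
    [255,[0,0,3],[0,0,0]]
  ]
}}

```text
time_s: 18.35
ee_pos: [432.4, -277.1, 110.7]
ee_rot: [179.9, -0.1, 3.1]
force: [-0.7, -0.2, -1.2]
gripper_width: 17.5
gripper_force: 60.0
```

>>> {"name": "servo_tool", "arguments": {
  "steps": [
    [255,[0,0,1],[0,0,0]],
    [255,[0,0,0],[0,0,0]],
    [255,[0,0,0],[0,0,0]],
    [255,[0,0,0],[0,0,0]],
    [255,[0,0,0],[0,0,0]],
    [255,[0,0,0],[0,0,0]],
    [255,[0,0,0],[0,0,0]],
    [255,[0,0,0],[0,0,0]],
    [255,[0,0,0],[0,0,0]],
    [255,[0,0,0],[0,0,0]]
  ]
}}

```text
time_s: 19.35
ee_pos: [432.0, -277.1, 109.4]
ee_rot: [180.0, -0.0, 3.1]
force: [0.2, -0.2, -1.1]
gripper_width: 17.7
gripper_force: 60.0
```

Expected contact is at about 108.8. One more small nudge, then open and retreat.

>>> {"name": "servo_tool", "arguments": {
  "steps": [
    [255,[0,0,0.6],[0,0,0]],
    [255,[0,0,0],[0,0,0]],
    [0,[0,0,0],[0,0,0]],
    [0,[0,0,0],[0,0,0]],
    [0,[0,0,0],[0,0,0]],
    [0,[0,0,0],[0,0,0]],
    [0,[0,0,0],[0,0,0]],
    [0,[0,0,0],[0,0,0]],
    [0,[0,0,0],[0,0,0]],
    [0,[0,0,0],[0,0,0]]
  ]
}}

```text
time_s: 20.35
ee_pos: [432.0, -277.1, 108.8]
ee_rot: [180.0, -0.0, 3.1]
force: [0.9, -0.0, -0.7]
gripper_width: 78.8
gripper_force: 0.0
```

>>> {"name": "servo_tool", "arguments": {
  "steps": [
    [0,[0,0,-10],[0,0,0]],
    [0,[0,0,-20],[0,0,0]],
    [0,[0,0,-25],[0,0,0]],
    [0,[0,0,-30],[0,0,0]],
    [0,[0,0,-30],[0,0,0]],
    [0,[-30,0,-10],[0,0,0]],
    [0,[-30,0,0],[0,0,0]],
    [0,[-20,0,0],[0,0,0]],
    [0,[0,0,0],[0,0,0]],
    [0,[0,0,0],[0,0,0]]
  ]
}}

```text
time_s: 21.35
ee_pos: [352.3, -281.6, 234.1]
ee_rot: [179.9, -0.1, 3.1]
force: [-0.5, 0.0, 0.1]
gripper_width: 91.0
gripper_force: 0.0
```

```bash
python3 - <<'E'
from h import *
s=state();print(s["ee_pos"],s["gripper_width"],s["time_s"])
f=cams.grab_frame("side"); cv2.imwrite("pics/e.png",cv2.resize(f["color"][130:430,120:420],(600,600))[:,:,::-1])
P=pts(f)
for d in look_for(f,"chestnut_1"):
    c,r=map(int,np.round(d["at"])); print(round(d["confidence"],2),c,r,P[r,c].round(0),f["color"][r,c])
m=(P[...,0]>400)&(P[...,0]<460)&(abs(P[...,1]+278)<20)&(P[...,2]>60)&(P[...,2]<150)
q=P[m];print(q.mean(0),q.max(0))
E
```

```text
[ 352.29376489 -281.57061598  234.07238738] 91.03258731012004 21.35
0.87 318 396 [ 670. -292.   24.] [ 99  46 131]
0.8 209 432 [ 545. -400.   27.] [183 116 141]
0.78 278 447 [ 645. -393.   28.] [ 97  45 127]
0.73 337 448 [ 721. -367.   22.] [167  97 124]
0.6 341 175 [536. 323.  70.] [66 36 28]
0.52 325 177 [503. 300.  71.] [67 33 14]
0.42 331 170 [506. 339.  71.] [65 32 17]
[ 436.20169984 -283.15513787  108.14791198] [ 446.96145632 -268.05281306  146.72958218]
```

View pics/e.png

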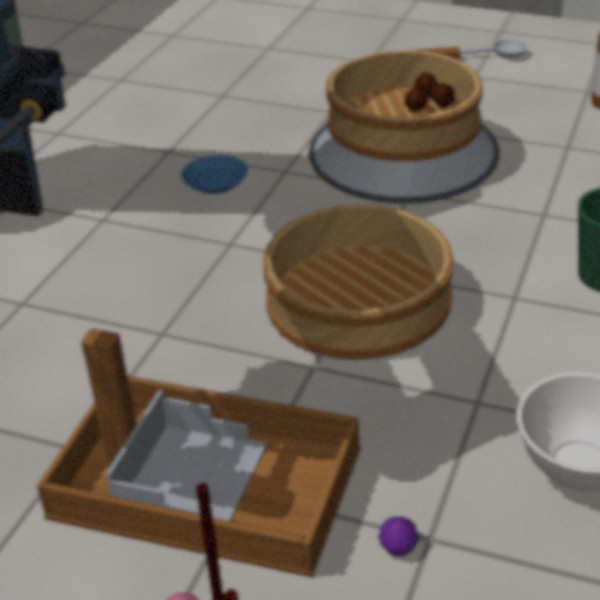

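The scoop stands upright in its tray, the three nuts are in the ring steamer, and the gripper is clear of everything.

```bash
python3 -c "
from h import *
print(ticket.job_done())"
```

```text
the job is handed in; nothing more can be done
None
```

The three chestnuts were scooped, carried together and tipped into the steamer on the wok ring; the scoop is back upright in its tray, released, and the job was handed in at about 21 s of the 67 s allowed.

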